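# Change over the pin vials at the car electronics bench

## Robot

A 6-joint arm with a two-finger parallel gripper is mounted at the origin on the work surface. World frame = base frame: x ahead of the robot, y to its left, z up, the work surface at z = 0. Lengths are in mm, angles in rad, forces in N, time in s.
With the tool pointing down it reaches from about 400 to 825 mm from the base axis. Payload 7 kg.
Tool frame: the origin (TCP) lies at the very end of the fingers, on their centre line; the grasp point (between the pads) lies 19 mm behind it; z points along the fingers, y is the direction in which the jaws open and shut (so a half turn about z gives the same grasp; the last joint's range is limited). The gripper opens to 88 mm and grips with 3 to 60 N. Pads are 19 mm wide; open, the fingers measure 130 mm over their backs; the gripper's body (78 mm by 193 mm) begins 47 mm behind the grasp point.
Start: joints at [-0.841, 0.359, 0.012, 0, -1.224, -0.288], TCP at [288.579, -610.178, 226.561] pointing down, gripper open.
Joint ranges: [-3.07, 3.07], [-1.43, 2.12], [-1.02, 1.25], [-3.03, 1.67], [-3.05, -0], [-3.03, 3.03]. Speed limits (rad/s): [2.39, 2.39, 3.01, 3.14, 3.14, 3.14].

## Interface

Orientations are given as a unit quaternion [x, y, z, w].
In Python, from plant import bot gives the robot as it stands. Calls block until the motion is done:
- bot.move_ptp(position, orientation): joint-space move of the TCP to a pose.
- bot.line_to(position, velocity=150, ori=None): straight line of the TCP; ori=None keeps the orientation; velocity is the mean speed in mm/s.
- bot.move_joints(angles): joint-space move.
- bot.move_gripper(opening, force=None): finger opening in mm; force is the grip in N (None keeps the last); returns when the fingers have stopped.
- bot.pause(seconds).
- bot.solve_ik(position, orientation): joint angles nearest the present ones, or None.
- bot.read_state(): the state.
- bot.camera(name): name is "scene" or "top"; returns the picture (384x512x3 uint8, red, green, blue); there is no depth.
- bot.get_calibration(name): a dict with "fx", "fy", "cx", "cy" (pixels), "distortion" ([k1, k2, p1, p2, k3] as OpenCV has them; the pictures are not rectified), "view" (4x4, takes a point from world to camera coordinates). Camera axes: x right, y up, looking along -z (the intrinsics and any distortion apply to the point x, -y, -z); pixel columns grow to the right and rows downward; lengths in mm; the calibration is good to about 2 mm. A picture is of the moment at which its call begins. get_calibration takes no time and is no camera call.
A pose or a line that the arm cannot do raises bot.Unreachable and nothing moves.
- bot.close_job(): hands the job in, once; it reports no verdict.
The state is a dict: "t": time; "joint_pos": joint angles; "qvel": joint speeds; "tau": joint torques, N m; "tcp_pos": TCP position; "eef_rot": TCP orientation; "contact_force": force on the tool from outside, world axes, zero at the start; "moment": the same for the moment, N m; "width": finger opening in mm.
Only numpy, scipy, OpenCV 4.12 (cv2) and the standard library are available. Lean on these libraries where they do the work, as an engineer would, in place of code of your own. Each camera call takes 0.05 s, during which the arm holds its last target.

## Task

You have finished with the red vial of connector pins and need the blue one next. Press the red vial's flip cap fully shut first, then flick the blue vial's cap open until it stands upright or leans further back; leave the yellow vial's cap shut.

Things in the scene. Friction and masses are not known exactly. Their poses are not given: they have to be found in the camera images.
- red_vial: Red vial, fixed upright in the rack. White tube, 34 mm diameter, 76 mm tall, with a band and a flip cap in red. Origin: centre of its foot, 6 mm above the bench; z up. x points to the hinge at its back (roughly away from the robot), y along the rack. Hinge axis parallel to y at (20, 0, 76) mm, rim at z = 76 mm.
- red_cap (a joint): Its cap: disc 37 mm across, 10 mm thick (flat top at vial z = 86.5 mm when shut), with an upright finger tab at the front (see blue). Value: opening in rad; 0 = fully shut, 1.57 = cap upright over the hinge, tab pointing to +x, 2.0 = stop. Starts at 1.45 to 1.85. Light hinge, 0.03 N m of friction, no spring or latch: it stays where left. Pushed from behind towards -x it folds over shut.
- blue_vial: Blue vial: same make, frame and sizes as the red one, with a blue band and cap. The vials stand in a row, in any order, 80 mm apart along a grey rack 75 mm deep, 270 mm long and 46 mm high, fixed to the bench.
- blue_cap (a joint): Its cap, same make and meaning as the red cap; starts shut at 0. Finger tab of every cap, when shut: at the edge opposite the hinge, x -30 to -18 mm in the vial's frame, 16 mm wide along y, standing 22 mm above the cap's flat top (tab top at z = 108.5 mm). Pinch it across y and carry it in an arc about the hinge, up and over to +x; a level push may jam.
- yellow_vial: Yellow vial: same make, frame and sizes, yellow band and cap. Not needed.
- yellow_cap (a joint): Its cap, same make and meaning as the red cap; starts shut at 0 and must stay shut.

How it is judged (in metres and radians):
On the way, in this order (a step that is already met when the one before it is completed fails the run):
1. the red cap is pressed shut, the blue one still shut (value of joint red_cap below 0.17 rad and value of joint blue_cap below 0.3 rad), for 0.2 s.
2. the blue cap is swung open (value of joint blue_cap above 1.4 rad), for 0.2 s.
At the end, for the whole second after the job is handed in: The red cap is shut (within 0.17 rad, 10 degrees, of flat), the blue cap stands open by at least 1.4 rad (80 degrees), and the yellow cap is shut (within 0.17 rad) (value of joint each of red_cap, yellow_cap below 0.17 rad and value of joint blue_cap above 1.4 rad); the robot touches nothing.
It fails at once if the yellow cap is opened (value of joint yellow_cap above 0.3 rad).
It also fails if it takes over 40 s, if anything falls off the work surface, if the arm or the gripper's body presses on something with over 40 N, if the wrist force passes 120 N, or if a joint passes its speed limit or range.

## Working session

There is one attempt and no reset: what is moved stays moved. The work goes in short steps, each a Python script; the robot and the scene stay as the last script left them, time stands still between calls to the robot, and variables do not carry over. Pictures are saved under pics/ and viewed, and the job is handed in when it is done.

```bash
mkdir -p pics; ls; python3 - <<'E'
from plant import bot
import cv2
for n in("scene","top"):
    im=bot.camera(n); cv2.imwrite(f"pics/{n}0.png",im[:,:,::-1]); c=bot.get_calibration(n); print(n,c)
s=bot.read_state(); print(s["t"],s["tcp_pos"],s["eef_rot"],s["width"])
E
```

```text
pics
scene {'fx': 437.84818181432934, 'fy': 437.84818181432934, 'cx': 255.4378878262009, 'cy': 190.31863489049314, 'distortion': array([-0.16462544,  0.        ,  0.        ,  0.        ,  0.        ]), 'view': array([[ 6.71742507e-01,  7.40469286e-01,  2.16157555e-02,
        -3.97580007e+02],
       [-4.04288832e-01,  3.42001624e-01,  8.48283814e-01,
         1.39346532e+02],
       [ 6.20735487e-01, -5.78567304e-01,  5.29100491e-01,
        -1.03004556e+03],
       [ 0.00000000e+00,  0.00000000e+00,  0.00000000e+00,
         1.00000000e+00]])}
top {'fx': 350.83164574603495, 'fy': 350.83164574603495, 'cx': 256.3785435451074, 'cy': 193.63131481520313, 'distortion': array([-0.0588049,  0.       ,  0.       ,  0.       ,  0.       ]), 'view': array([[ 2.47811771e-02, -9.99680626e-01,  4.95365874e-03,
         2.30833452e+01],
       [ 9.96167681e-01,  2.51092559e-02,  8.37823183e-02,
        -5.73481179e+02],
       [-8.38799431e-02,  2.85845028e-03,  9.96471768e-01,
        -6.83106403e+02],
       [ 0.00000000e+00,  0.00000000e+00,  0.00000000e+00,
         1.00000000e+00]])}
0.1 [ 288.40056775 -609.80732565  225.72659261] [-2.19064710e-01  9.75710055e-01  7.00439418e-04 -2.26858016e-04] 87.49800270318615
```

View pics/scene0.png

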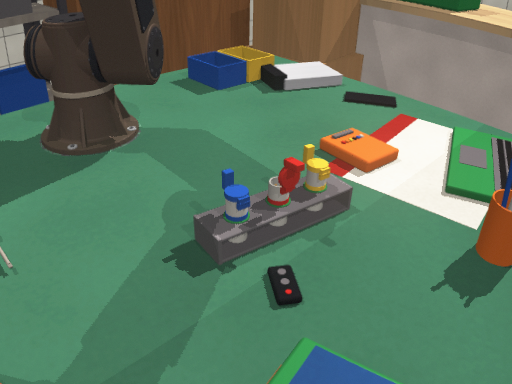

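View pics/top0.png

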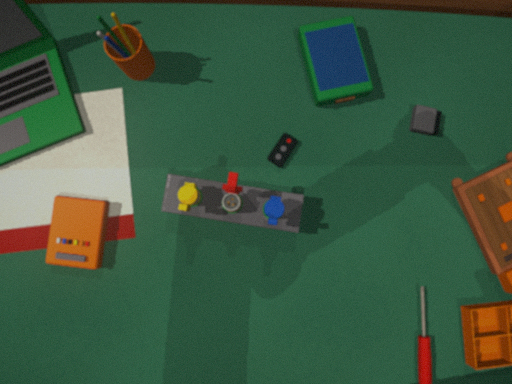

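The blue vial is on the right (-y) at about (274,208) in the top view. Red is in the middle at (231,201) with its cap up, and yellow is on the left at (188,194). I'll enlarge both views.

```bash
python3 - <<'E'
import cv2
a=cv2.imread("pics/top0.png")[165:245,155:311]; cv2.imwrite("pics/top0c.png",cv2.resize(a,None,fx=5,fy=5,interpolation=cv2.INTER_CUBIC))
a=cv2.imread("pics/scene0.png")[135:255,190:360]; cv2.imwrite("pics/scene0c.png",cv2.resize(a,None,fx=4.7,fy=4.7,interpolation=cv2.INTER_CUBIC))
E
```

```text
(no output)
```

View pics/top0c.png

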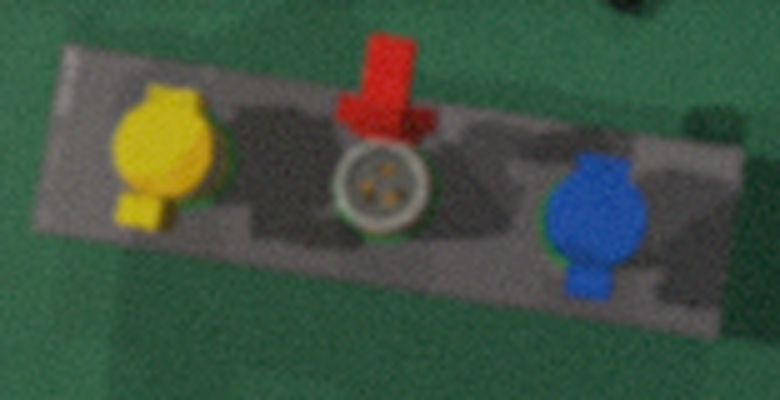

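View pics/scene0c.png

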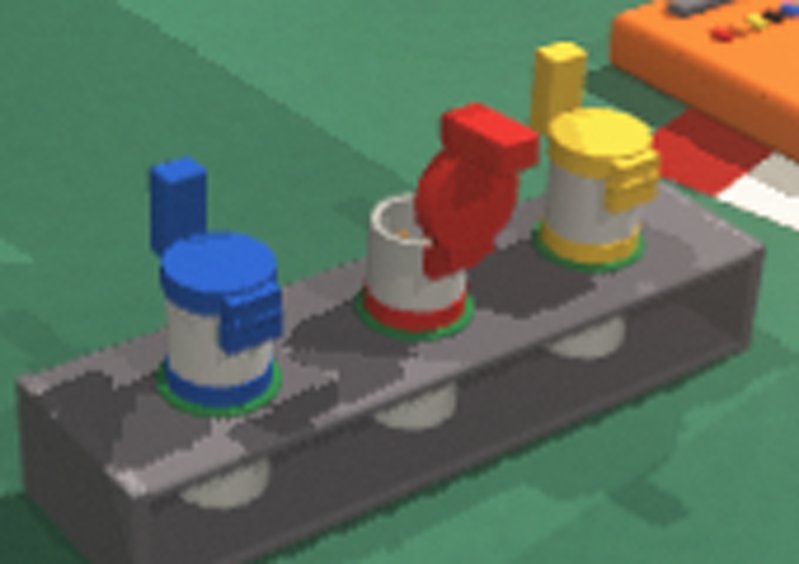

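```bash
cat > h.py <<'E'
import numpy as np, cv2
from plant import bot
from scipy.spatial.transform import Rotation as R
def proj(n,P):
    c=bot.get_calibration(n); V=np.diag([1,-1,-1,1])@c["view"]
    K=np.array([[c["fx"],0,c["cx"]],[0,c["fy"],c["cy"]],[0,0,1]])
    return cv2.projectPoints(np.array(P,float).reshape(-1,1,3),cv2.Rodrigues(V[:3,:3])[0],V[:3,3],K,c["distortion"])[0].reshape(-1,2)
def capo(th,p):  # cap point given in shut vial frame -> vial frame at opening th
    dx,y,dz=p[0]-20,p[1],p[2]-76
    return np.array([20+dx*np.cos(th)+dz*np.sin(th),y,76-dx*np.sin(th)+dz*np.cos(th)])
def world(q,p): # q=x0,y0,yaw (red vial)
    c,s=np.cos(q[2]),np.sin(q[2]); return np.array([q[0]+c*p[0]-s*p[1],q[1]+s*p[0]+c*p[1],p[2]+6])
E
cat > fit.py <<'E'
from h import *
from scipy.optimize import least_squares
T=lambda x,y:(155+(x+.5)/5-.5,165+(y+.5)/5-.5); S=lambda x,y:(190+(x+.5)/4.7-.5,135+(y+.5)/4.7-.5)
B,Y=np.array([0,-80,0]),np.array([0,80,0])
obs=[("top",T(382,186),[0,0,76]),("top",T(596,216),B+[0,0,86.5]),("top",T(163,148),Y+[0,0,86.5]),
("top",T(567,297),B+[-30,8,108.5]),("top",T(610,300),B+[-30,-8,108.5]),("top",T(115,222),Y+[-30,8,108.5]),("top",T(160,230),Y+[-30,-8,108.5]),
("scene",S(220,263),B+[0,0,86.5]),("scene",S(601,134),Y+[0,0,86.5]),("scene",S(179,168),B+[-24,0,108.5]),("scene",S(562,51),Y+[-24,0,108.5]),("scene",S(413,216),[0,0,76])]
# red cap: tab pad corners at the end face (top view) and centre of tab end face in scene
robs=[("top",T(368,35),[-30,8,108.5]),("top",T(414,40),[-30,-8,108.5]),("scene",S(478,106),[-30,8,86.5]),("scene",S(443,117),[-30,8,86.5])]
def res(q):
    r=[]
    for n,uv,p in obs: r.append(proj(n,world(q,p))[0]-uv)
    for n,uv,p in robs[:2]: r.append(proj(n,world(q,capo(q[3],p)))[0]-uv)
    return np.array(r)
s=least_squares(lambda q:res(q).ravel(),[570,0,-.1,1.6],x_scale=[1,1,.01,.01],loss="soft_l1")
print(s.x); print(res(s.x).round(1).tolist())
np.save("q.npy",s.x)
q=s.x
for n in("top","scene"):
    im=cv2.imread(f"pics/{n}0.png"); k=5 if n=="top" else 4.7; o=np.array((155,165) if n=="top" else (190,135)); a=cv2.imread(f"pics/{n}0c.png")
    for off,th in((B,0),(Y,0),(0*B,q[3])):
        L=[[-30,8,86.5],[-30,-8,86.5],[-30,-8,108.5],[-30,8,108.5],[-18,8,108.5],[-18,-8,108.5],[-30,-8,108.5]]
        C=[[18.5*np.cos(t),18.5*np.sin(t),86.5] for t in np.linspace(0,6.28,30)]
        for l in(L,C):
            uv=proj(n,[world(q,off+capo(th,p)) for p in l]); cv2.polylines(a,[np.int32(((uv+.5-o)*k-.5).round())],False,(255,255,0),1)
    cv2.imwrite(f"pics/{n}fit.png",a)
E
python3 fit.py
```

```text
[ 5.52231694e+02  8.40983452e+01 -1.30001549e-01  1.46889573e+00]
[[-0.0, -0.4], [0.3, 0.1], [0.1, 0.1], [-0.3, -0.4], [0.2, 0.4], [-0.1, 0.4], [-0.1, 0.2], [0.1, -0.5], [0.0, -0.6], [0.1, 0.0], [-0.0, -0.2], [1.6, 0.7], [0.5, -0.1], [0.6, 0.3]]
```

View pics/topfit.png

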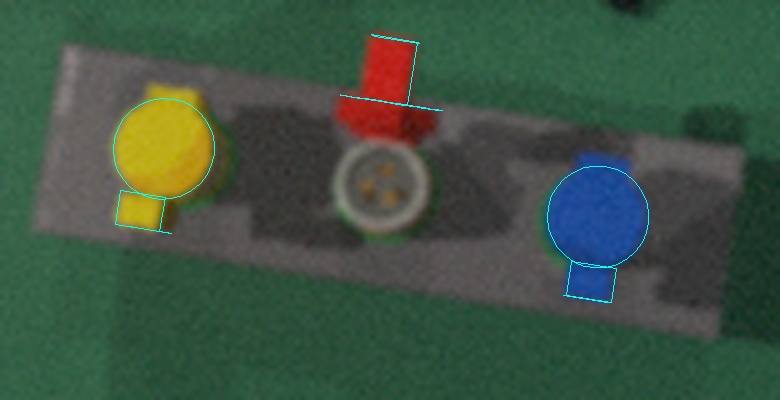

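View pics/scenefit.png

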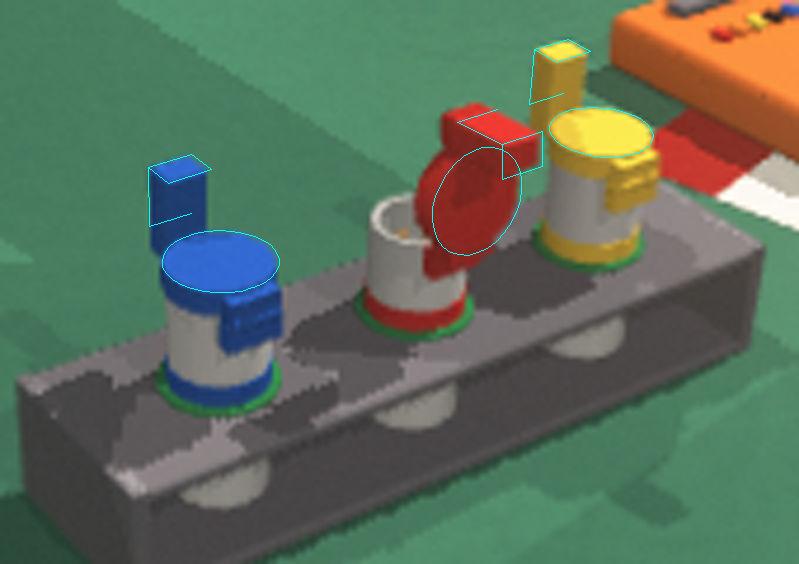

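```bash
cat >> h.py <<'E'
def quat(q,al,sg):
    z=np.array([np.sin(al),0,-np.cos(al)]); y=np.array([0,sg,0.]); x=np.cross(y,z)
    return (R.from_euler("z",q[2])*R.from_matrix(np.c_[x,y,z])).as_quat()
B,Y=np.array([0,-80,0]),np.array([0,80,0])
def arc(q,th,a0,ext=3):  # TCP pose in blue cap carried at opening th
    a=a0-th
    p=np.array([-24+ext*np.sin(a0),0,97.5-ext*np.cos(a0)])
    return world(q,B+capo(th,p)),a
E
python3 - <<'E'
from h import *
q=np.load("q.npy"); print("blue",world(q,B))
for sg in(1,-1):
    for p in([87,0,180],[87,0,116],[0,0,116]):
        print(sg,p,np.round(bot.solve_ik(world(q,p),quat(q,0,sg)),2))
    for a0 in(.7,.85,1.0):
        print(sg,a0)
        for th in(0,.4,.8,1.2,1.5,1.7):
            p,a=arc(q,th,a0); r=bot.solve_ik(p,quat(q,a,sg)); print("  ",th,p.round(0),None if r is None else np.round(r,2))
E
```

```text
blue [541.86084004   4.77340981   6.        ]
1 [87, 0, 180] [ 0.42  0.33 -0.12  0.   -1.12 -2.12]
1 [87, 0, 116] [ 0.42  0.39 -0.2   0.   -0.99 -2.12]
1 [0, 0, 116] [ 0.5   0.26 -0.39  0.   -0.92 -2.2 ]
1 0.7
   0 [520.   8. 101.] None
   0.4 [531.   6. 116.] [ 0.48  0.07 -0.85  0.41 -0.44 -2.54]
   0.8 [546.   4. 126.] [ 0.33  0.3  -0.31 -0.05 -1.05 -2.01]
   1.2 [564.   2. 128.] [ 0.23  0.57  0.08 -0.17 -1.56 -1.89]
   1.5 [578.   0. 125.] [ 0.18  0.78  0.35 -0.23 -1.9  -1.87]
   1.7 [586.  -1. 121.] [ 0.16  0.92  0.51 -0.28 -2.12 -1.88]
1 0.85
   0 [520.   8. 102.] [-0.34  0.04 -0.83 -2.26 -0.21  0.85]
   0.4 [531.   6. 116.] None
   0.8 [547.   4. 126.] [ 0.38  0.21 -0.46  0.03 -0.85 -2.11]
   1.2 [565.   2. 128.] [ 0.26  0.48 -0.04 -0.13 -1.38 -1.91]
   1.5 [578.   0. 125.] [ 0.2   0.69  0.24 -0.2  -1.74 -1.87]
   1.7 [586.  -1. 121.] [ 0.17  0.83  0.41 -0.24 -1.96 -1.87]
1 1.0
   0 [521.   8. 102.] None
   0.4 [531.   6. 116.] None
   0.8 [547.   4. 126.] [ 0.44  0.13 -0.64  0.18 -0.64 -2.28]
   1.2 [565.   2. 128.] [ 0.29  0.38 -0.17 -0.09 -1.2  -1.95]
   1.5 [578.  -0. 125.]
[... 561 characters left out ...]
 121.] [ 0.16  0.92  0.51 -0.28 -2.12  1.26]
-1 0.85
   0 [520.   8. 102.] [-0.34  0.04 -0.83 -2.26 -0.21 -2.3 ]
   0.4 [531.   6. 116.] None
   0.8 [547.   4. 126.] [ 0.38  0.21 -0.46  0.03 -0.85  1.04]
   1.2 [565.   2. 128.] [ 0.26  0.48 -0.04 -0.13 -1.38  1.23]
   1.5 [578.   0. 125.] [ 0.2   0.69  0.24 -0.2  -1.74  1.27]
   1.7 [586.  -1. 121.] [ 0.17  0.83  0.41 -0.24 -1.96  1.27]
-1 1.0
   0 [521.   8. 102.] None
   0.4 [531.   6. 116.] None
   0.8 [547.   4. 126.] [ 0.44  0.13 -0.64  0.18 -0.64  0.86]
   1.2 [565.   2. 128.] [ 0.29  0.38 -0.17 -0.09 -1.2   1.19]
   1.5 [578.  -0. 125.] [ 0.22  0.59  0.12 -0.17 -1.57  1.26]
   1.7 [587.  -1. 121.] [ 0.19  0.74  0.3  -0.21 -1.8   1.28]
```

```bash
python3 - <<'E'
from h import *
q=np.load("q.npy")
sg=-1
for a0 in(0,.15,.3,.4,.5):
        print(sg,a0)
        for th in(0,.2,.4,.8,1.2,1.5,1.7):
            p,a=arc(q,th,a0); r=bot.solve_ik(p,quat(q,a,sg)); print("  ",th,p.round(0),None if r is None else np.round(r,2))
E
```

```text
-1 0
   0 [518.   8. 100.] [ 0.39  0.22 -0.5   0.   -0.85  1.05]
   0.2 [523.   7. 109.] [ 0.32  0.34 -0.29 -0.1  -1.13  1.17]
   0.4 [529.   7. 116.] [ 0.27  0.47 -0.09 -0.15 -1.38  1.23]
   0.8 [544.   4. 126.] [ 0.19  0.73  0.25 -0.24 -1.85  1.27]
   1.2 [563.   2. 130.] [ 0.15  1.    0.55 -0.35 -2.28  1.23]
   1.5 [577.   0. 127.] [ 0.13  1.17  0.74 -0.49 -2.58  1.12]
   1.7 [586.  -1. 123.] [ 0.1   1.27  0.85 -0.69 -2.77  0.95]
-1 0.15
   0 [519.   8. 101.] [ 0.46  0.14 -0.68  0.14 -0.63  0.88]
   0.2 [523.   7. 109.] [ 0.37  0.25 -0.43 -0.03 -0.94  1.09]
   0.4 [529.   6. 116.] [ 0.3   0.37 -0.22 -0.11 -1.21  1.19]
   0.8 [545.   4. 126.] [ 0.21  0.64  0.15 -0.21 -1.7   1.27]
   1.2 [563.   2. 129.] [ 0.16  0.91  0.47 -0.3  -2.14  1.26]
   1.5 [577.   0. 127.] [ 0.14  1.1   0.68 -0.41 -2.45  1.19]
   1.7 [585.  -1. 123.] [ 0.12  1.21  0.8  -0.54 -2.64  1.08]
-1 0.3
   0 [519.   8. 101.] [ 0.48  0.07 -0.92  0.48 -0.38  0.53]
   0.2 [523.   7. 109.] [ 0.43  0.17 -0.59  0.08 -0.73  0.95]
   0.4 [530.   6. 116.] [ 0.35  0.28 -0.36 -0.05 -1.02  1.12]
   0.8 [545.   4. 126.] [ 0.24  
[... 327 characters left out ...]
6. 116.] [ 0.38  0.22 -0.46  0.   -0.89  1.06]
   0.8 [545.   4. 126.] [ 0.26  0.48 -0.05 -0.15 -1.42  1.24]
   1.2 [564.   2. 129.] [ 0.19  0.76  0.31 -0.24 -1.89  1.27]
   1.5 [577.   0. 126.] [ 0.15  0.97  0.55 -0.32 -2.21  1.25]
   1.7 [586.  -1. 122.] [ 0.14  1.09  0.69 -0.39 -2.41  1.2 ]
-1 0.5
   0 [519.   8. 101.] None
   0.2 [524.   7. 109.] [ 0.48  0.06 -0.88  0.44 -0.41  0.57]
   0.4 [530.   6. 116.] [ 0.42  0.17 -0.57  0.08 -0.75  0.97]
   0.8 [546.   4. 126.] [ 0.28  0.42 -0.13 -0.12 -1.3   1.21]
   1.2 [564.   2. 129.] [ 0.2   0.7   0.24 -0.21 -1.78  1.27]
   1.5 [577.   0. 126.] [ 0.16  0.91  0.48 -0.29 -2.11  1.26]
   1.7 [586.  -1. 122.] [ 0.14  1.04  0.63 -0.35 -2.32  1.23]
```

```bash
python3 - <<'E'
from h import *
q=np.load("q.npy"); Q=quat(q,0,-1)
def rep(m): s=bot.read_state(); print(m,round(s["t"],2),np.round(s["tcp_pos"],1),np.round(s["contact_force"],1),round(s["width"],1))
bot.move_gripper(0,20); 
bot.move_ptp(world(q,[87,0,185]),Q); rep("above")
bot.line_to(world(q,[87,0,116]),150); rep("down")
bot.line_to(world(q,[45,0,117]),80); rep("p1")
bot.line_to(world(q,[0,0,117]),60); rep("p2")
bot.line_to(world(q,[6,0,117]),60)
bot.line_to(world(q,[5,0,90]),60); rep("d1")
cv2.imwrite("pics/s1.png",cv2.resize(bot.camera("scene")[120:260,180:380,::-1],None,fx=4,fy=4))
E
```

```text
above 4.23 [638.6  72.  191.1] [1.  0.4 0.6] 0.3
down 4.84 [639.1  72.6 122.6] [ 0.5 -0.6  0.8] 0.5
p1 5.52 [596.8  78.4 123.3] [-0.3 -0.6  0.3] 0.8
p2 6.42 [552.3  84.2 123.1] [-0.5 -0.6 -1. ] 0.5
d1 7.27 [557.2  83.4  95.7] [-0.1  0.3  0.4] 0.7
```

View pics/s1.png

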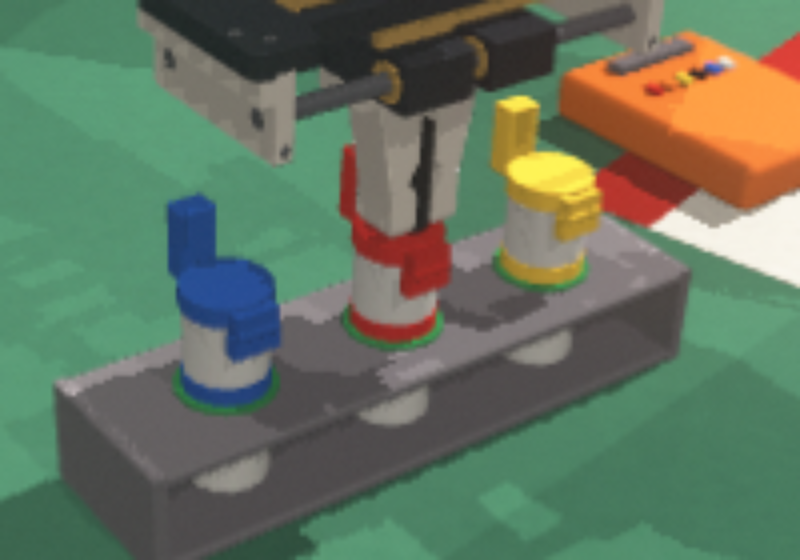

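The red cap is folded over, with the closed fingers just above it (crop px ~(400,230)). The tab is upright at the front. Next I press it down until I feel contact.

```bash
python3 - <<'E'
from h import *
q=np.load("q.npy")
def rep(m): s=bot.read_state(); print(m,round(s["t"],2),np.round(s["tcp_pos"],1),np.round(s["contact_force"],1)); return s
for z in(88,87,86,85,84,83):
    bot.line_to(world(q,[3,0,z]),30); s=rep(z)
    if s["contact_force"][2]>8: break
bot.pause(.3); rep("hold")
bot.line_to(world(q,[5,0,160]),120); rep("up")
cv2.imwrite("pics/s2.png",cv2.resize(bot.camera("scene")[120:260,180:380,::-1],None,fx=4,fy=4))
E
```

```text
88 7.57 [555.1  83.7  94.1] [-1.5  1.  -0.4]
87 7.82 [555.3  83.8  93.1] [-1.2  0.5  0.4]
86 8.07 [555.3  83.7  92.7] [-3.   0.8  7.3]
85 8.32 [555.3  83.8  92.6] [-6.7  1.4 14.6]
hold 8.62 [555.3  83.8  92.6] [-5.2  0.9 16. ]
up 9.39 [556.7  83.3 165.2] [ 0.7 -0.4 -1.8]
```

View pics/s2.png

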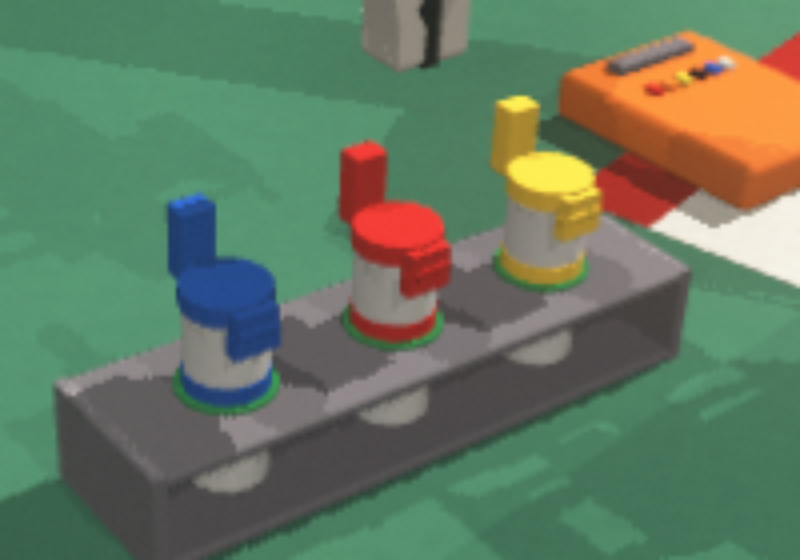

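The red cap is flat: disc at (398,230), same look as the others. Contact came at z=92.6, against 92.5 expected when shut. Next I pinch the blue tab.

```bash
python3 - <<'E'
from h import *
q=np.load("q.npy")
def rep(m): s=bot.read_state(); print(m,round(s["t"],2),np.round(s["tcp_pos"],1),np.round(s["contact_force"],1),round(s["width"],1)); return s
bot.move_gripper(36,12)
p,a=arc(q,0,.15); Q=quat(q,a,-1)
bot.move_ptp(p+[0,0,60],Q); rep("above")
bot.line_to(p,100); rep("at")
bot.move_gripper(0,12); rep("grip")
cv2.imwrite("pics/s3.png",cv2.resize(bot.camera("scene")[120:260,180:380,::-1],None,fx=4,fy=4))
E
```

```text
above 10.68 [517.5   6.9 161.1] [0.7 0.5 0.3] 36.0
at 11.43 [519.2   8.2 100.7] [-0.  -0.8 -0.6] 35.8
grip 11.9 [518.8   8.1 101. ] [-2.1  1.9  2.4] 15.8
```

View pics/s3.png

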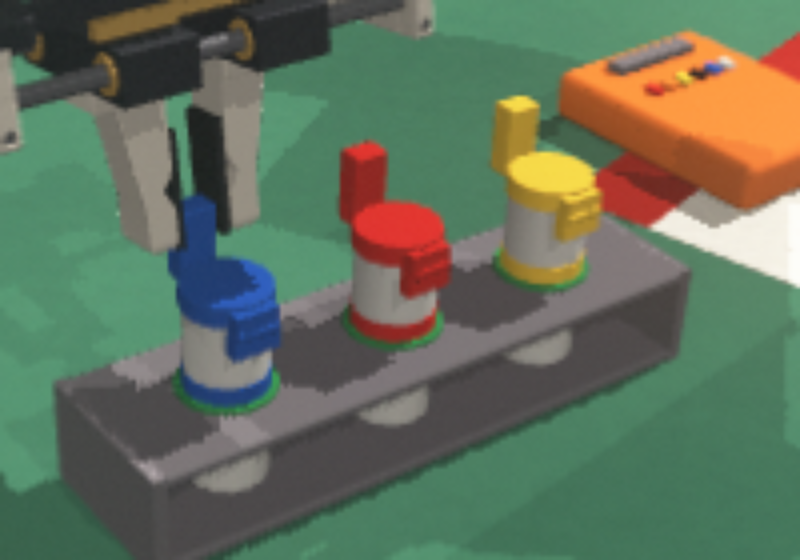

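The fingers hold the blue tab at (195,225), with a width of 15.8 mm against its 16 mm. Now I carry it in an arc about the hinge.

```bash
cat >> h.py <<'E'
def arc2(q,th,k=.7,ext=3):
    a=.15-k*th; c=capo(th,[-24,0,97.5])
    return world(q,B+c+ext*np.array([np.sin(a),0,-np.cos(a)])),a
E
python3 - <<'E'
from h import *
q=np.load("q.npy")
def rep(m): s=bot.read_state(); print(m,round(s["t"],2),np.round(s["tcp_pos"],1),np.round(s["contact_force"],1),round(s["width"],1)); return s
ths=np.arange(.15,1.66,.15)
for th in ths:
    p,a=arc2(q,th); assert bot.solve_ik(p,quat(q,a,-1)) is not None,th
for th in ths:
    p,a=arc2(q,th)
    bot.line_to(p,50,ori=quat(q,a,-1)); s=rep(round(th,2))
    if np.linalg.norm(s["contact_force"])>40: print("STOP");break
cv2.imwrite("pics/s4.png",cv2.resize(bot.camera("scene")[80:260,170:380,::-1],None,fx=3.3,fy=3.3))
E
```

```text
0.15 12.24 [522.1   7.6 107. ] [-3.9  3.8  7. ] 15.9
0.3 12.53 [526.5   7.1 112.7] [-2.9  3.   6.2] 16.0
0.45 12.82 [531.4   6.4 117.7] [-3.1  2.7  8.3] 15.8
0.6 13.12 [537.1   5.7 121.9] [-2.2  4.9  7.5] 15.5
0.75 13.41 [543.3   4.9 124.9] [-2.   3.4  6.3] 15.8
0.9 13.7 [550.    4.  126.9] [-2.1  3.   4.2] 15.6
1.05 13.99 [556.9   3.1 127.6] [-1.4  3.   1.8] 15.8
1.2 14.28 [563.8   2.2 127.3] [-1.1  2.4 -1.6] 16.1
1.35 14.57 [570.7   1.3 126. ] [-1.6  2.6 -3.7] 16.0
1.5 14.87 [5.773e+02 5.000e-01 1.238e+02] [-4.6  1.8 -6.4] 15.3
1.65 15.16 [ 5.835e+02 -3.000e-01  1.208e+02] [-5.4  2.  -7.4] 16.1
```

View pics/s4.png

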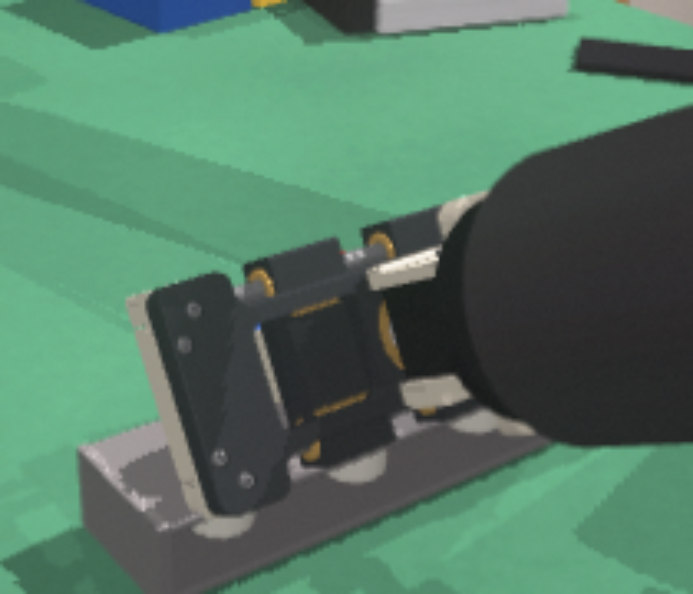

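The view of the cap is blocked by the gripper (at 220,390), but forces stayed small and the width is still 16 mm. I'll go slightly further for margin, then release and back off along the tool axis.

```bash
python3 - <<'E'
from h import *
q=np.load("q.npy")
def rep(m): s=bot.read_state(); print(m,round(s["t"],2),np.round(s["tcp_pos"],1),np.round(s["contact_force"],1),round(s["width"],1)); return s
p,a=arc2(q,1.74); Q=quat(q,a,-1)
bot.line_to(p,40,ori=Q); rep("1.74")
bot.pause(.25)
bot.move_gripper(34); rep("open")
ax=R.from_quat(Q).as_matrix()[:,2]
for d in (90,70,50):
    if bot.solve_ik(p-d*ax,Q) is not None: break
bot.line_to(p-d*ax,100); rep(("back",d))
cv2.imwrite("pics/s5.png",cv2.resize(bot.camera("scene")[80:260,170:380,::-1],None,fx=3.3,fy=3.3))
cv2.imwrite("pics/t5.png",cv2.resize(bot.camera("top")[145:245,155:315,::-1],None,fx=5,fy=5))
E
```

```text
1.74 15.47 [587.2  -0.9 119.9] [-3.9  3.3 -2.8] 15.8
open 16.29 [587.5  -1.3 120.4] [-0.4  0.6 -0.6] 34.0
('back', 90) 17.34 [665.4 -11.3 163.4] [ 0.3 -0.3  0.2] 33.7
```

View pics/s5.png

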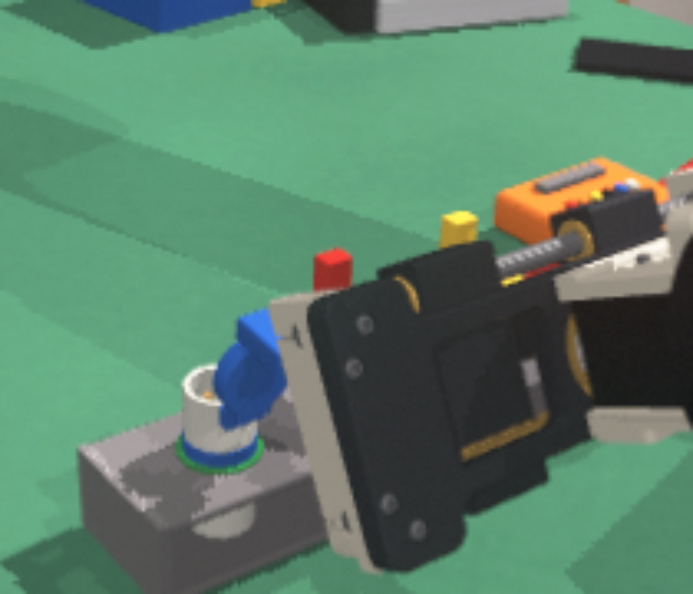

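View pics/t5.png

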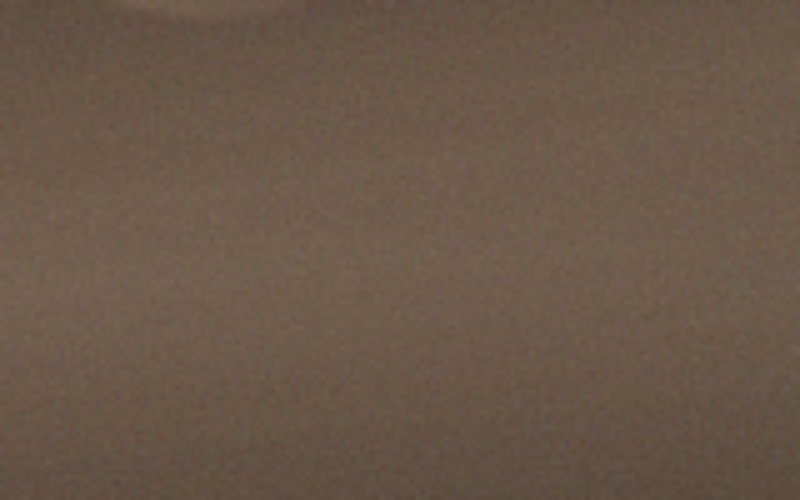

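The blue cap is standing open: disc at (250,385), tab beside the gripper at (258,330). The arm covers the whole top view. I'll raise it clear and check all three caps.

```bash
python3 - <<'E'
from h import *
q=np.load("q.npy")
s=bot.read_state(); p=s["tcp_pos"]
bot.line_to(p+[0,0,150],150)
bot.move_joints([-0.841, 0.1, 0.012, 0, -1.224, 1])
s=bot.read_state(); print(s["t"],s["tcp_pos"].round(0) if hasattr(s["tcp_pos"],"round") else s["tcp_pos"],np.round(s["contact_force"],1))
S=bot.camera("scene");T=bot.camera("top")
for n,im,o,w,k in(("scene",S,(190,120),(170,135),4.6),("top",T,(155,155),(156,90),5)):
    a=cv2.resize(im[o[1]:o[1]+w[1],o[0]:o[0]+w[0],::-1],None,fx=k,fy=k); b=a.copy()
    for off,th in((B,1.74),(Y,0),(0*B,0)):
        for l in([[-30,8,86.5],[-30,-8,86.5],[-30,-8,108.5],[-30,8,108.5],[-18,8,108.5],[-18,-8,108.5],[-30,-8,108.5]],[[18.5*np.cos(t),18.5*np.sin(t),86.5] for t in np.linspace(0,6.28,30)]):
            uv=proj(n,[world(q,off+capo(th,x)) for x in l]); cv2.polylines(b,[np.int32(((uv+.5-o)*k-.5).round())],False,(255,255,0) if off[1]>=0 else (0,255,255),1)
    cv2.imwrite(f"pics/{n}6.png",b)
E
```

```text
21.1167 [ 270. -589.  391.] [0.6 0.3 0.1]
```

View pics/scene6.png

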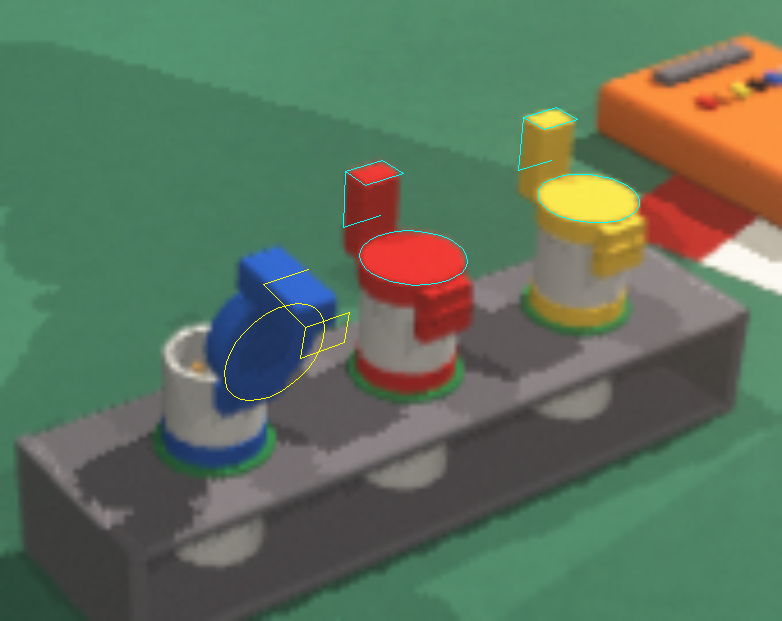

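View pics/top6.png

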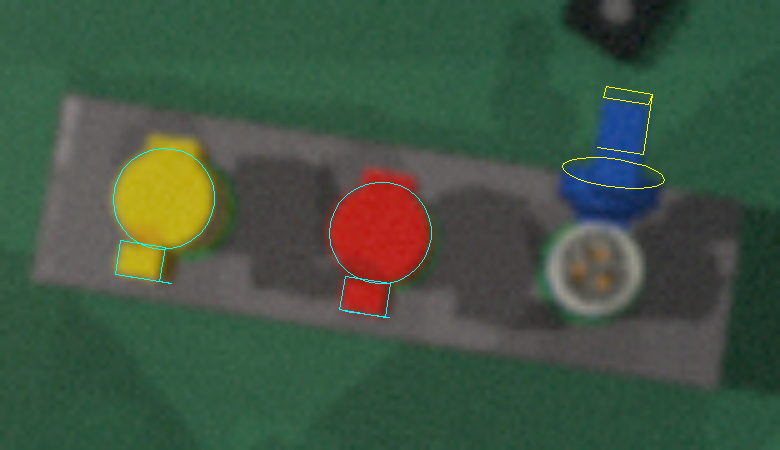

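The red and yellow caps match the shut outlines. The blue cap sits short of the 1.74 outline, so I'll find its actual angle.

```bash
python3 - <<'E'
from h import *
q=np.load("q.npy")
S=bot.camera("scene");T=bot.camera("top"); out=[]
for th in(1.4,1.5,1.6):
  col=[]
  for n,im,o,w,k in(("scene",S,(215,160),(60,55),4.4),("top",T,(260,165),(35,50),4.4*60/35)):
    a=cv2.resize(im[o[1]:o[1]+w[1],o[0]:o[0]+w[0],::-1],None,fx=k,fy=k,interpolation=cv2.INTER_CUBIC)
    for l in([[-30,8,86.5],[-30,-8,86.5],[-30,-8,108.5],[-30,8,108.5],[-30,8,86.5]],[[-18,8,108.5],[-18,-8,108.5],[-30,-8,108.5],[-30,8,108.5],[-18,8,108.5]],[[18.5*np.cos(t),18.5*np.sin(t),86.5] for t in np.linspace(0,6.28,30)]):
        uv=proj(n,[world(q,B+capo(th,x)) for x in l]); cv2.polylines(a,[np.int32(((uv+.5-o)*k-.5).round())],False,(0,255,255),1)
    col.append(a)
  h=min(c.shape[1] for c in col); out.append(np.vstack([c[:,:h] for c in col]))
cv2.imwrite("pics/ang.png",np.hstack(out)); print(np.hstack(out).shape)
E
```

```text
(619, 792, 3)
```

View pics/ang.png

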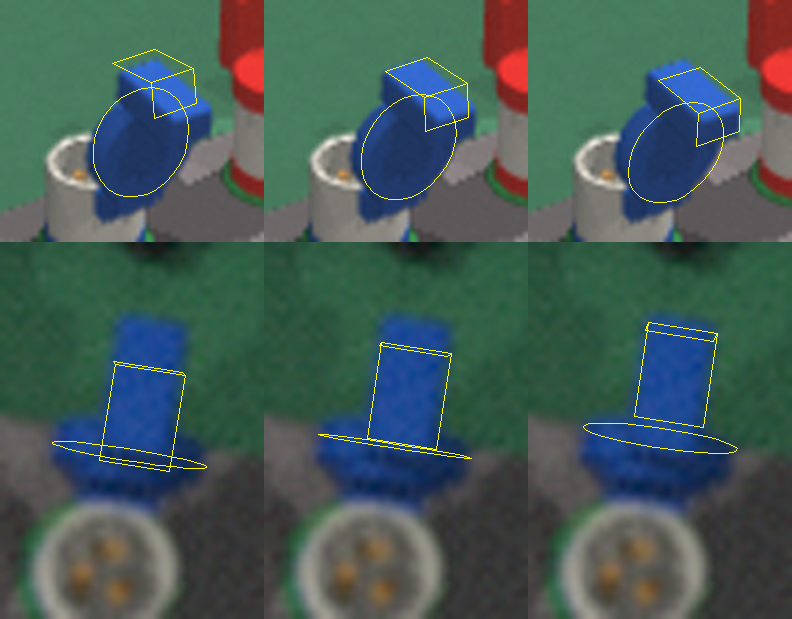

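With the tab's tip matched in both views, the blue cap stands at about 1.6 rad, clear of the 1.4 limit. The arm is clear of everything, so I'm handing in.

```bash
python3 - <<'E'
from plant import bot
bot.close_job()
E
```

```text
the job is handed in; nothing more can be done
```

I pressed the red cap shut, then swung the blue cap open and left the yellow cap untouched. I handed the job in about 21 s into the 40 s limit, and no verdict was reported.

- **Red cap:** I folded it over from behind and pressed it down. Contact came at z = 92.6 mm, against 92.5 mm expected when shut, at about 16 N. The final pictures match the shut outline in both views.
- **Blue cap:** I pinched the tab and carried it in an arc about the hinge; the force on the tool stayed around 10 N or less. After release it stood at about 1.6 rad in both views. That is short of the 1.74 rad I commanded but above the 1.4 rad needed.
- **Yellow cap:** It matches the shut outline in both views.
- **Arm:** It was raised well clear of the rack, with about zero contact force.

My model outline of the raised cap did not match the scene picture exactly. The cap's drawn tab seems to extend further down than I modelled, so I judged the blue angle mainly from the tab's tip.

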